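# Top up the heel-lift magazine

## Task

Swing the lid of the spring magazine (the aluminium holder on a green base; a red roller on the lid is its handle) wide open, lift only the tan heel lift out of the blue parts bin and lay it flat on top of the tan lift already in the magazine. Then swing the lid fully shut, so that it presses the stack down against the spring and stays shut. Leave the black lift and the lump of wax in the bin, and do not disturb the thread spool or the red polish tin on the bench.

Things in the scene. Friction and masses are not known exactly. Their poses are not given: they have to be found in the camera images.
- bin_floor (a point): Blue open parts bin, fixed to the bench, outside 140 (its x) x 200 (its y) x 45 mm high, walls and floor 4 mm. The point is the centre of the inner floor (4 mm above the bench); axes are the bin's. In it, in a row along its y, 62 mm apart and in any order, lie the tan lift, the black lift and the lump of wax.
- tan_lift_centre (a point): The tan, D-shaped heel lift to be taken out of the bin: rigid, 55 mm (its x, from the straight edge to the rounded one) x 58 mm (its y) x 8 mm thick, 30 g. It lies flat on the bin floor with its y axis roughly along the bin's x; it can be pinched across its 58 mm width with the fingertips. The point is its centre.
- black_lift_centre (a point): Black heel lift of the same shape and size, lying in the bin; it stays there. The point is its centre.
- wax_centre (a point): Dark brown lump of thread wax, 36 x 47 x 25 mm, lying in the bin; it stays there. The point is its centre.
- loaded_lift_centre (a point): Tan heel lift like the other, already in the magazine, loose on the spring follower with its y along the magazine's y. The point is its centre, 50 mm above the bench. A lift laid on it has its underside 54 mm and its top 62 mm above the bench, 2 mm over the rim.
- well (a point): Spring magazine, fixed on a green base 116 x 104 mm: an aluminium well 66 mm (x) x 68 mm (y) inside, with 4 mm thick corner guides and a back wall, 60 mm high. The point is the middle of the well at rim height, 60 mm above the bench; x points to the back wall and hinge, y along the hinge, z up. Both y sides are open over their middle 42 mm for the fingers that hold a lift by its y sides.
- lid_hinge (a point): Middle of the lid's hinge axis, at the back of the magazine, 50 mm behind the well's centre and 63.5 mm above the bench; axes as the magazine's, hinge along y.
- lid_roller (a point): Centre of the red roller at the lid's front, 20 mm in diameter, 24 mm long along the hinge direction, on an 8 mm rod, 110 mm from the hinge axis in the lid's plane. It spins freely on its axis: pinched from above by its two flat ends, it lets a gripper keep pointing down as it follows the arc. The lid is an aluminium plate 76 mm wide ending 92 mm from the axis, with a rubber pad below.
- lid (a joint): Angle of the lid (rad): 0 = shut (level), the roller rising as it opens, 1.57 = upright, 1.95 = stop, leaning back. Starts ajar at 0.05 to 0.5. The hinge is stiff (0.2 N m of friction, about 2 N at the roller) and stays where it is left; shutting it on two lifts takes about 4 N at the roller. Open to 1.8 or more it is out of the gripper's way.
- follower (a joint): Travel of the orange spring follower down from its upper stop (m): 0 = up, as it is under one lift; about 0.0075 when the lid is shut on two lifts. The spring pushes up with 2 to 4 N.
- spool_centre (a point): Spool of yellow thread, 42 mm wide, 48 mm high, standing loose at the back of the bench. The point is its centre.
- tin_centre (a point): Round dark red polish tin, 80 mm wide, 23 mm high, loose at the front of the bench. The point is its centre.
Not all that is in view belongs to the job. There is more than one size of the part that bears wax_centre; the job needs the larger.

How it is judged:
By the outcome, as a careful person would: the job done as asked, in the order asked, and still so for the second after the job is handed in, with the robot touching nothing.
It also fails if it takes over 72 s, if anything falls off the work surface, if the arm or the gripper's body presses on something with over 40 N, if the wrist force passes 120 N, or if a joint passes its speed limit or range.

## Robot

A 6-joint arm with a two-finger parallel gripper is mounted at the origin on a cart in front of the work surface, level with it; the furniture and walls round the work are solid. World frame = base frame: x ahead of the robot, y to its left, z up, the work surface at z = 0. Lengths are in m, angles in rad, forces in N, time in s.
With the tool pointing down it reaches from about 0.3 to 0.875 m from the base axis. Payload 4.2 kg.
Tool frame: the origin (TCP) lies on the front face of the gripper's body, between the roots of the fingers; the fingertips stand 73 mm ahead of it and the grasp point (between the pads) lies 54 mm ahead of it (robot.tip_extent is the distance from the TCP to the fingertips, in m); x points along the fingers, y is the direction in which the jaws open and shut, and the axes are right-handed (so a half turn about x gives the same grasp; the last joint's range is limited). The gripper opens to 85 mm and grips with 20 to 120 N. Pads are 22 mm wide; open, the fingers measure 114 mm over their backs; the gripper's body (76 mm by 85 mm) begins 54 mm behind the grasp point. The pads swing forward as they close: fully open they stand 13 mm farther back than shut.
Start: joints at [1.238, 0.32, 1.565, -0, 1.257, -0.02], TCP at [0.177, 0.547, 0.304] pointing down, gripper open.
Joint ranges: [-3.11, 3.11], [-0.84, 2.01], [0.21, 2.61], [-1.34, 4.49], [0.05, 2.63], [-2.56, 2.56]. Speed limits (rad/s): [2.57, 2.57, 3.14, 3.14, 3.14, 3.14].

## Interface

Orientations are given as a unit quaternion [x, y, z, w].
In Python, from bench import robot gives the robot as it stands. The module is installed in compiled form; this text tells all that it offers.
- The arm moves only by the tool send_rows, never from a script. Its argument "rows" is one flat list of numbers, 7 for each row, row after row: the shift along the tool's x, y, z in cm, then the turn, a rotation vector about the tool's x, y, z in degrees, then the opening, from 0 (shut) to 1 (fully open). In form: [dx, dy, dz, rx, ry, rz, jaw, dx, dy, dz, rx, ry, rz, jaw, ...]. A call has 1 to 12 rows; each row is the pose to reach, as a shift and turn from the pose commanded when the call began, along the tool's axes at that moment; what a row does not reach only later rows make up. A row lasts 1/12 s, in which the tool goes at most 41.7 mm and 7.16 degrees, less where a joint would pass 70% of its speed; a pose out of reach is approached as far as the arm can. A call with a gripper value outside its range is refused whole. The fingers move at their own pace and stop on an object; "force" is the grip in N (left out, the last holds). Time passes only in rows, so rows that repeat a pose let the fingers close. It gives the time, the measured TCP pose, the force and the opening at its end, in the units of the state.
- robot.state(): the state, without advancing time (a new reading comes with each control period).
- robot.read_camera(name): name is "scene" or "top" or "wrist"; returns (picture, depth): 420x560x3 uint8, red, green, blue; 420x560 float32, m along the optical axis (not along the pixel's ray), 0 where there is no reading.
- robot.calibration(name): a dict with "mtx" (3x3 intrinsics, pixels), "rvec" (rotation vector, rad) and "tvec" (3), from world to camera coordinates, as OpenCV has them. Camera axes: x right, y down, z forward; pixel columns grow to the right and rows downward; lengths in m; the calibration is good to about 2 mm. A picture is of the moment at which its call begins: read the wrist's pose just before it. calibration takes no time and is no camera call; for the wrist camera it gives the pose at the moment of the call.
- robot.sign_off(): hands the job in, once; it reports no verdict.
The state is a dict: "clock": time; "q": joint angles; "joint_velocities": joint speeds; "joint_efforts": joint torques, N m; "ee_pos": TCP position; "tcp_rot": TCP orientation; "ft_force": force on the tool from outside, world axes, zero at the start; "moment": the same for the moment, N m; "opening": opening from 0.0 (shut) to 1.0 (fully open).
Only numpy, scipy, OpenCV 4.12 (cv2) and the standard library are available. Lean on these libraries where they do the work, as an engineer would, in place of code of your own. Each camera call takes 0.05 s, during which the arm holds its last target.

## Working session

There is one attempt and no reset: what is moved stays moved. The work goes in short steps, Python scripts to look and compute and a tool call to move; the robot and the scene stay as the last step left them, time stands still between calls to the robot, and variables do not carry over. Pictures are saved under pics/ and viewed, and the job is handed in when it is done.

Besides the shell and the picture viewer there is one more tool, called after "Emit:" as name(argument=value, ...), one argument or row to a line, values as JSON. send_rows: Moves the arm, as the interface text tells. Its arguments: {"type":"object","properties":{"rows":{"type":"array","items":{"type":"number"}},"force":{"type":"number"}},"required":["rows"]}

```bash
mkdir -p pics; ls
python3 - <<'E'
from bench import robot
import cv2,numpy as np
s=robot.state();print(s)
for n in("scene","top"):
    p,d=robot.read_camera(n);cv2.imwrite(f"pics/{n}0.png",p[:,:,::-1]);np.savez(f"{n}0.npz",p=p,d=d);c=robot.calibration(n);print(n,c)
print(robot.tip_extent)
E
```

```text
pics
{'clock': 0.0, 'q': array([ 1.23797328e+00,  3.20277133e-01,  1.56569452e+00,  1.76832354e-05,
        1.25738417e+00, -1.99777992e-02]), 'joint_velocities': array([ 0.00060052,  0.00023507,  0.00114508,  0.00034998,  0.00023156,
       -0.00022929]), 'joint_efforts': array([ 1.70199564e-03, -4.15540767e+01, -2.34168345e+01,  2.65399342e-05,
        8.17501073e-03, -6.57329721e-06]), 'ee_pos': array([0.17683355, 0.54676128, 0.30308461]), 'tcp_rot': array([ 0.1095462 ,  0.69858832, -0.11077151,  0.69835783]), 'ft_force': array([ 0.50430506, -0.70755626, -0.28234692]), 'moment': array([-0.00826494, -0.03592181, -0.029693  ]), 'opening': 0.9988000648167026}
scene {'mtx': array([[460.13350067,   0.        , 290.49108227],
       [  0.        , 460.13350067, 207.95690949],
       [  0.        ,   0.        ,   1.        ]]), 'rvec': array([ 1.9815826 , -0.77440985,  0.4423608 ]), 'tvec': array([-0.45972671,  0.12972939,  0.77726556])}
top {'mtx': array([[398.86971475,   0.        , 270.76384554],
       [  0.        , 398.86971475, 211.0823637 ],
       [  0.        ,   0.        ,   1.        ]]), 'rvec': array([ 2.11701193, -2.16736453,  0.19438761]), 'tvec': array([-0.23246954,  0.45777557,  0.91473966])}
0.0726
```

View pics/scene0.png

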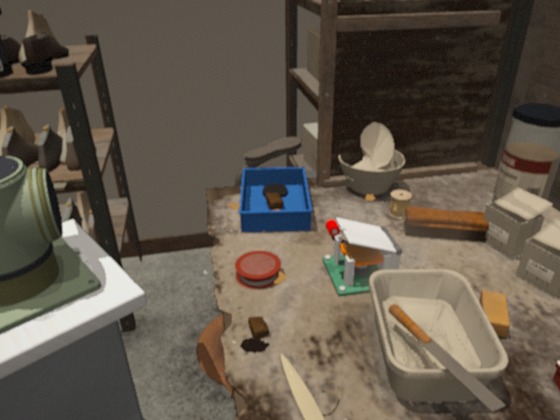

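View pics/top0.png

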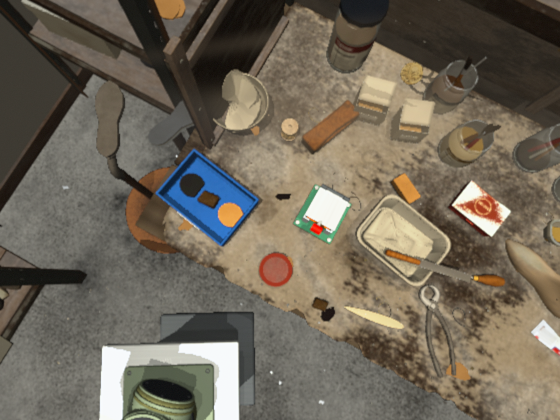

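```bash
cat > h.py <<'E'
import cv2,numpy as np
from scipy.spatial.transform import Rotation as R
def proj(c,P):
    return cv2.projectPoints(np.float64(P).reshape(-1,3),c["rvec"],c["tvec"],c["mtx"],None)[0].reshape(-1,2)
def ray(c,uv):
    Rm=cv2.Rodrigues(c["rvec"])[0];o=-Rm.T@c["tvec"]
    uv=np.float64(uv).reshape(-1,2)
    d=np.c_[uv,np.ones(len(uv))]@np.linalg.inv(c["mtx"]).T@Rm
    return o,d
def onz(c,uv,z):
    o,d=ray(c,uv);return o+d*((z-o[2])/d[:,2])[:,None]
def dep(c,uv,D):
    uv=np.float64(uv).reshape(-1,2);o,d=ray(c,uv)
    return o+d*np.array([D[int(v),int(u)] for u,v in uv])[:,None]
def cloud(c,D):
    v,u=np.mgrid[:D.shape[0],:D.shape[1]]
    o,d=ray(c,np.c_[u.ravel(),v.ravel()])
    P=o+d*D.reshape(-1,1);P[D.ravel()==0]=np.nan
    return P.reshape(*D.shape,3)
E
python3 - <<'E'
from bench import robot
from h import *
for n in("scene","top"):
    c=robot.calibration(n);f=np.load(n+"0.npz");p=f["p"];P=cloud(c,f["d"])
    print(n,"cam",ray(c,[0,0])[0],"tcp px",proj(c,[[.177,.547,.303],[0,0,0],[.177,.547,.0]]).round())
    np.save(n+"P.npy",P)
c=robot.calibration("top");P=np.load("topP.npy")
for nm,uv in dict(bin=(208,197),tan=(230,214),black=(192,185),wax=(208,200),mag=(325,208),roller=(317,229),spool=(290,127),tin=(276,269),wax2=(320,303),bowl=(240,100),corner=(205,120)).items():
    print(nm,P[uv[1],uv[0]].round(3))
p=np.load("top0.npz")["p"]
cv2.imwrite("pics/topcrop.png",cv2.resize(p[130:330,130:380,::-1],None,fx=3.2,fy=3,interpolation=cv2.INTER_CUBIC))
pp,d=robot.read_camera("wrist");cv2.imwrite("pics/wrist0.png",pp[:,:,::-1]);print(robot.calibration("wrist"))
E
```

```text
scene cam [-0.07158721 -0.75923471  0.50075746] tcp px [[ -9.  40.]
 [ 18. 285.]
 [ 29. 159.]]
top cam [ 0.2953689  -0.22633351  0.98075459] tcp px [[-219.  365.]
 [ 169.  411.]
 [ -64.  337.]]
bin [ 0.492 -0.092  0.028]
tan [ 0.452 -0.143  0.013]
black [ 0.527 -0.049  0.01 ]
wax [ 0.485 -0.092  0.029]
mag [ 0.449 -0.366  0.085]
roller [ 0.399 -0.343  0.107]
spool [ 0.661 -0.296  0.043]
tin [ 0.315 -0.252  0.024]
wax2 [ 0.233 -0.355  0.015]
bowl [ 0.72  -0.175  0.074]
corner [ 0.636 -0.103  0.158]
{'mtx': array([[311.38009398,   0.        , 279.2273758 ],
       [  0.        , 311.38009398, 208.44372184],
       [  0.        ,   0.        ,   1.        ]]), 'rvec': array([-2.3250256 , -1.69158151, -0.2652896 ]), 'tvec': array([-0.57404239, -0.03882837,  0.37920062])}
```

View pics/topcrop.png

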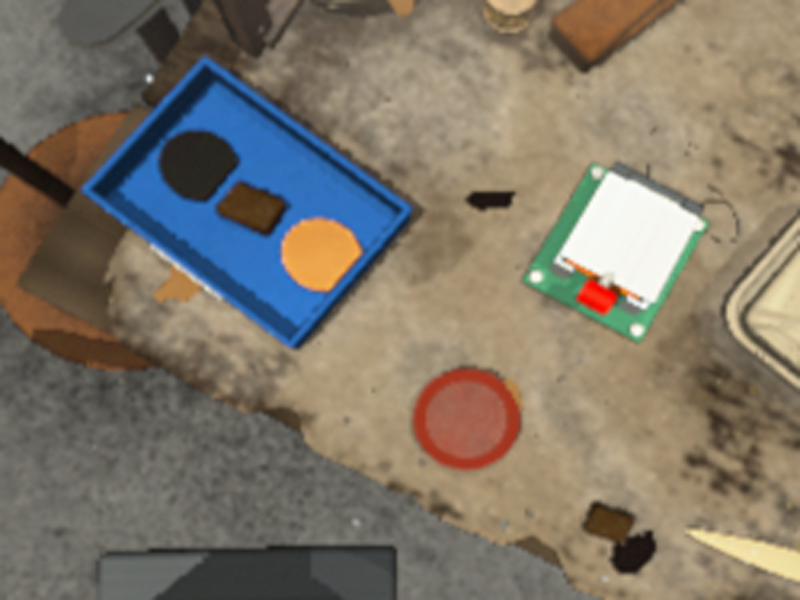

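View pics/wrist0.png

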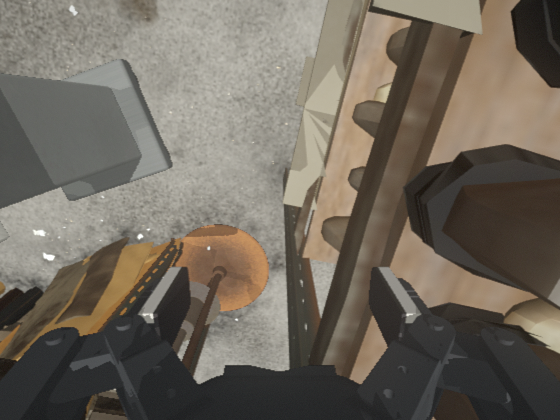

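Run:
```python
from bench import robot
from h import *
f=np.load("top0.npz");p=f["p"];P=np.load("topP.npy");c=robot.calibration("top")
hsv=cv2.cvtColor(p,cv2.COLOR_RGB2HSV);H,S,V=[hsv[...,i].astype(int) for i in range(3)]
def rep(nm,m):
    Q=P[m];Q=Q[~np.isnan(Q).any(1)];print(nm,m.sum(),"med",np.median(Q,0).round(4),"z pct",np.percentile(Q[:,2],[5,50,95]).round(4));return Q
yy,xx=np.mgrid[:420,:560]
win=lambda x0,x1,y0,y1:(xx>=x0)&(xx<x1)&(yy>=y0)&(yy<y1)
g=(abs(H-78)<15)&(S>100)&win(285,360,175,250);Q=rep("green",g)
gz=0.006
r=cv2.minAreaRect(np.float32(Q[(Q[:,2]<0.03)][:,:2]));print("green rect",r)
red=((H<6)|(H>174))&(S>200)&win(300,335,215,245);Qr=rep("roller",red)
tin=((H<8)|(H>172))&(S>120)&win(255,300,245,295);Qt=rep("tin",tin);print(cv2.minEnclosingCircle(np.float32(Qt[:,:2])))
plate=(S<30)&(V>180)&win(298,355,180,235);Qp=rep("plate",plate)
ctr=Qp.mean(0);u,s,vt=np.linalg.svd(Qp-ctr);n=vt[2]*np.sign(vt[2][2]);print("n",n,"tilt",np.arccos(n[2]),"az of n",np.arctan2(n[1],n[0]))
print("plate rect",cv2.minAreaRect(np.float32((Qp)[:,:2])))
tan=(abs(H-15)<6)&(S>120)&(V>170)&win(212,250,198,232);Qn=rep("tan",tan);print("rect",cv2.minAreaRect(np.float32(Qn[:,:2])))
blue=(abs(H-108)<10)&(S>150)&win(150,270,140,250);Qb=rep("blue",blue);
rim=Qb[Qb[:,2]>0.038];print("rim",len(rim),cv2.minAreaRect(np.float32(rim[:,:2])))
k,_=cv2.findContours(tan.astype(np.uint8),cv2.RETR_EXTERNAL,cv2.CHAIN_APPROX_NONE);k=max(k,key=len)[:,0]
W=onz(c,k,0.012);print("tan centroid",W.mean(0),cv2.minAreaRect(np.float32(W[:,:2])));print(W[:,:2].round(3).tolist())
print("bench z",np.nanmedian(P[250:270,320:350,2]))
```

```text
green 377 med [ 0.4283 -0.3397  0.007 ] z pct [0.0043 0.007  0.0099]
green rect ((0.4438621699810028, -0.36755767464637756), (0.10134035348892212, 0.1016271561384201), 58.74141311645508)
roller 82 med [ 0.4004 -0.3411  0.1087] z pct [0.1026 0.1087 0.1117]
tin 838 med [ 0.3143 -0.2506  0.0225] z pct [0.0194 0.0225 0.0253]
((0.31575024127960205, -0.2509543001651764), 0.040471840649843216)
plate 1121 med [ 0.449  -0.3706  0.0808] z pct [0.0646 0.0808 0.0954]
n [ 0.34759839 -0.17510424  0.92114812] tilt 0.39977620034061123 az of n -0.4666466630374585
plate rect ((0.4503166377544403, -0.3745497763156891), (0.0952250063419342, 0.10441408306360245), 61.709197998046875)
tan 420 med [ 0.4522 -0.1411  0.012 ] z pct [0.0092 0.012  0.0148]
rect ((0.4536142349243164, -0.1411941796541214), (0.05337299779057503, 0.056833017617464066), 50.87474060058594)
blue 3831 med [ 0.5007 -0.0856  0.0043] z pct [0.0007 0.0043 0.0474]
rim 652 ((0.49089688062667847, -0.09121141582727432), (0.2044031023979187, 0.1420617252588272), 50.41650390625)
tan centroid [ 0.45260594 -0.14171254  0.012     ] ((0.4535161554813
[... 483 characters left out ...]
3, -0.126], [0.427, -0.129], [0.427, -0.131], [0.425, -0.133], [0.425, -0.136], [0.425, -0.138], [0.422, -0.141], [0.422, -0.143], [0.422, -0.146], [0.422, -0.148], [0.424, -0.15], [0.427, -0.153], [0.429, -0.155], [0.432, -0.155], [0.434, -0.158], [0.436, -0.16], [0.439, -0.163], [0.441, -0.165], [0.444, -0.165], [0.446, -0.168], [0.449, -0.17], [0.451, -0.173], [0.454, -0.173], [0.456, -0.17], [0.459, -0.17], [0.461, -0.168], [0.464, -0.168], [0.466, -0.166], [0.469, -0.166], [0.471, -0.163], [0.471, -0.161], [0.474, -0.158], [0.476, -0.156], [0.477, -0.153], [0.477, -0.151], [0.477, -0.148], [0.479, -0.146], [0.479, -0.144], [0.479, -0.141], [0.479, -0.139]]
bench z -0.0008283019682022719
```

Run:
```python
from bench import robot
from h import *
A=[np.load("topP.npy").reshape(-1,3),np.load("sceneP.npy").reshape(-1,3)]
P=np.vstack(A);P=P[~np.isnan(P).any(1)]
r=np.hypot(P[:,0],P[:,1])
# max height map 10cm cells
for lo in np.arange(.9,-.1,-.1):
    print("x%.1f"%lo,[ (lambda m:"%5.2f"%P[m,2].max() if m.sum()>3 else "  .  ")((P[:,0]>=lo)&(P[:,0]<lo+.1)&(P[:,1]>=b)&(P[:,1]<b+.1)) for b in np.arange(.8,-.8,-.1)])
c=robot.calibration("top")
G=onz(c,[(314.4,185),(294,223.3),(329.4,243.3),(351.3,204)],.007);print(G)
print(np.linalg.norm(np.diff(np.vstack([G,G[:1]]),axis=0),axis=1))
for a,b in((1,0),(2,3),(2,1),(3,0)):
    d=G[b]-G[a];print(a,b,np.degrees(np.arctan2(d[1],d[0])))
print(G.mean(0))
```

```text
x0.9 ['  .  ', ' 0.32', ' 0.32', '-0.69', '-0.69', ' 0.35', ' 0.35', ' 0.35', ' 0.12', ' 0.11', '  .  ', ' 0.39', ' 0.02', ' 0.22', ' 0.16', ' 0.18']
x0.8 [' 0.28', ' 0.33', '-0.69', '-0.69', '-0.69', '-0.69', '-0.69', ' 0.08', ' 0.38', ' 0.32', ' 0.40', ' 0.40', ' 0.21', ' 0.22', ' 0.22', ' 0.21']
x0.7 [' 0.33', ' 0.33', '-0.69', '-0.68', '-0.69', '-0.68', ' 0.00', ' 0.01', ' 0.33', ' 0.33', ' 0.40', ' 0.11', ' 0.03', ' 0.10', ' 0.10', ' 0.20']
x0.6 [' 0.33', '-0.69', '-0.69', '-0.69', '-0.69', '-0.68', '-0.67', ' 0.00', '-0.02', ' 0.44', ' 0.44', ' 0.07', ' 0.05', ' 0.58', ' 0.09', ' 0.12']
x0.5 [' 0.33', '-0.69', '-0.69', '-0.69', '-0.69', '-0.67', '-0.67', '-0.03', ' 0.05', ' 0.05', ' 0.05', ' 0.01', ' 0.07', ' 0.58', ' 0.59', ' 0.12']
x0.4 [' 0.28', ' 0.22', ' 0.20', '-0.69', '-0.69', '-0.68', '-0.67', '-0.68', ' 0.05', ' 0.05', ' 0.05', ' 0.05', ' 0.11', ' 0.08', ' 0.08', ' 0.07']
x0.3 [' 0.33', ' 0.33', ' 0.28', ' 0.23', ' 0.03', '-0.69', '-0.69', '-0.69', ' 0.00', ' 0.05', ' 0.05', ' 0.03', ' 0.11', ' 0.08', ' 0.09', ' 0.09']
x0.2 [' 0.06', ' 0.28', ' 0.29', ' 0.37', '-0.69', '-0.69', '-0.68', '-0.69', '-0.69', '-0.69', ' 0.00', ' 0.03', ' 0.02', ' 0.01', ' 0.07', ' 0.10']
x0.1 [' 0.05', ' 0.03', ' 0.22', ' 0.28', ' 0.26', '-0.69', '-0.69', ' 0.01', ' 0.15', ' 0.01', ' 0.00', '-0.69', ' 0.01', ' 0.01', ' 0.01', ' 0.02']
x0.0 ['-0.69', '-0.69', '-0.39', '-0.69', '-0.68', '-0.69', '-0.69', ' 0.02', ' 0.22', ' 0.22', ' 0.01', '-0.69', '-0.69', ' 0.00', ' 0.00', ' 0.01']
[[ 0.52142913 -0.35473813  0.007     ]
 [ 0.42581156 -0.30025593  0.007     ]
 [ 0.37449039 -0.38525696  0.007     ]
 [ 0.47100318 -0.44466925  0.007     ]]
[0.11005013 0.09929268 0.11333376 0.10310375]
1 0 -29.67417461813718
2 3 -31.616030243601227
2 1 58.87763067511619
3 0 60.71989232058931
[ 0.44818356 -0.37123007  0.007     ]
```

```bash
cat >> h.py <<'E'
def down(yaw): # tool x down, tool y at azimuth yaw(deg)
    a=np.radians(yaw);y=np.array([np.cos(a),np.sin(a),0]);x=np.array([0,0,-1.]);return np.c_[x,y,np.cross(x,y)]
def rel(s,pos,Rt):
    R0=R.from_quat(s["tcp_rot"]).as_matrix()
    return (R0.T@(np.array(pos)-s["ee_pos"])*100).round(2),np.degrees(R.from_matrix(R0.T@Rt).as_rotvec()).round(2)
E
python3 - <<'E'
from bench import robot
from h import *
s=robot.state();R0=R.from_quat(s["tcp_rot"]).as_matrix();print(R0.round(3));print("yaw",np.degrees(np.arctan2(R0[1,1],R0[0,1])))
c=robot.calibration("wrist");Rc=cv2.Rodrigues(c["rvec"])[0];o=-Rc.T@c["tvec"]
print("cam in tool",R0.T@(o-s["ee_pos"]),"axes(cols)",(R0.T@Rc.T).round(3))
for pos,yaw in [((.4,.35,.35),59.5),((.40,-.30,.32),59.5),((.40,-.30,.32),-120.5)]: print(pos,yaw,rel(s,pos,down(yaw)))
E
```

```text
[[-0.     0.308  0.951]
 [-0.001  0.951 -0.308]
 [-1.    -0.001 -0.   ]]
yaw 72.0794904121137
cam in tool [-0.06843589 -0.00013513 -0.07979338] axes(cols) [[ 0.    -0.308  0.951]
 [ 1.    -0.    -0.   ]
 [ 0.     0.951  0.308]]
(0.4, 0.35, 0.35) 59.5 (array([ -4.66, -11.87,  27.29]), array([1.258e+01, 1.000e-02, 7.000e-02]))
(0.4, -0.3, 0.32) 59.5 (array([ -1.58, -73.71,  47.29]), array([1.258e+01, 1.000e-02, 7.000e-02]))
(0.4, -0.3, 0.32) -120.5 (array([ -1.58, -73.71,  47.29]), array([-1.6742e+02, -1.1000e-01,  1.0000e-02]))
```

Emit:
send_rows(
  rows=[-4,0,0,0,0,0,1,-5.7,-3,7,0,0,0,1,-5.7,-6,11,0,0,0,1,-5.7,-9,15,0,0,0,1,-5.7,-11,19,0,0,0,1,-5.7,-13,23,0,0,0,1,-5.7,-15,26,0,0,0,1,-5.7,-18,29,0,0,0,1,-5.7,-21,32,0,0,0,1,-5.7,-24,34,0,0,0,1,-5.7,-27,36,0,0,0,1,-5.7,-31,38,0,0,0,1],
)

```text
clock: 1.15
ee_pos: [0.4333, 0.1747, 0.3606]
tcp_rot: [0.11, 0.698, -0.11, 0.699]
ft_force: [-0.3, 1.1, 0.5]
opening: 1.0
```

Emit:
send_rows(
  rows=[0,-4,2,3,0,0,1,0,-8,4,6,0,0,1,0,-12,6,9,0,0,1,0,-16,8,12,0,0,1,0,-20,9,12.5,0,0,1,0,-24,10,12.5,0,0,1,0,-28,11,12.5,0,0,1,1,-32,12,12.5,0,0,1,2,-36,13,12.5,0,0,1,3,-40,14,12.5,0,0,1,4,-44,14,12.5,0,0,1,5,-48,14,12.5,0,0,1],
)

```text
clock: 2.15
ee_pos: [0.4207, -0.3145, 0.3129]
tcp_rot: [0.186, 0.682, -0.185, 0.682]
ft_force: [0.9, 0.0, -0.2]
opening: 0.999
```

Emit:
send_rows(
  rows=[1,-2.5,0,0,0,0,1,1,-2.5,0,0,0,0,1,1,-2.5,0,0,0,0,1],
)

```text
clock: 2.4
ee_pos: [0.4077, -0.3348, 0.3026]
tcp_rot: [0.187, 0.683, -0.186, 0.681]
ft_force: [0.2, 0.0, 0.0]
opening: 1.0
```

```bash
cat > snap.py <<'E'
import sys
from bench import robot
from h import *
def snap(cam,name):
    c=robot.calibration(cam);p,d=robot.read_camera(cam);cv2.imwrite(f"pics/{name}.png",p[:,:,::-1]);np.savez(name+".npz",p=p,d=d,P=cloud(c,d),**c);return c,p,d
if __name__=="__main__":
    snap(sys.argv[1],sys.argv[2]);s=robot.state();print(s["clock"],s["ee_pos"],s["q"].round(3))
E
python3 snap.py wrist w1
```

```text
2.45 [ 0.40844667 -0.33401092  0.30336208] [-7.080e-01  2.460e-01  1.671e+00  1.000e-03  1.226e+00 -1.747e+00]
```

View pics/w1.png

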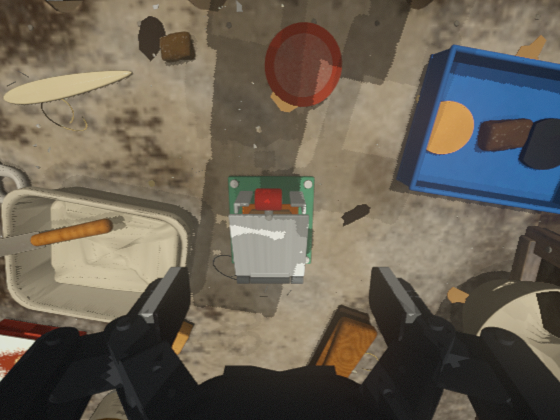

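Run:
```python
from h import *
f=np.load("w1.npz");p=f["p"];P=f["P"]
hsv=cv2.cvtColor(p,cv2.COLOR_RGB2HSV);H,S,V=[hsv[...,i].astype(int) for i in range(3)]
yy,xx=np.mgrid[:420,:560];win=lambda x0,x1,y0,y1:(xx>=x0)&(xx<x1)&(yy>=y0)&(yy<y1)
g=(abs(H-75)<18)&(S>80)&win(215,330,165,300)&(abs(P[...,2]-.006)<.01);Q=P[g]
print("green z",np.median(Q[:,2]),cv2.minAreaRect(np.float32(Q[:,:2])))
pl=(S<40)&(V>90)&win(228,312,210,285)&(P[...,2]>.055);Qp=P[pl];c0=np.median(Qp,0);
for _ in range(4):
    u,s,vt=np.linalg.svd(Qp-Qp.mean(0));n=vt[2]*np.sign(vt[2][2]);r=(Qp-Qp.mean(0))@n;Qp=Qp[abs(r)<max(.002,2*r.std())]
print("n",n,"tilt",np.arccos(n[2]),"az",np.degrees(np.arctan2(n[1],n[0])),len(Qp),r.std())
red=((H<6)|(H>174))&(S>150)&win(245,295,180,215);Qr=P[red];print("roller med",np.median(Qr,0),Qr[:,2].max(),cv2.minAreaRect(np.float32(Qr[:,:2])), xx[red].min(),xx[red].max(),yy[red].min(),yy[red].max())
m=np.array([np.cos(np.radians(-30.5)),np.sin(np.radians(-30.5)),0]);y=np.array([-m[1],m[0],0])
for nm,q in(("green",Q),("plate",Qp),("roller",Qr)):
    print(nm,"x",np.percentile(q@m,[1,50,99]).round(4),"y",np.percentile(q@y,[1,50,99]).round(4),"z",np.percentile(q[:,2],[1,50,99]).round(4))
cv2.imwrite("pics/w1c.png",cv2.resize(p[165:295,210:340,::-1],None,fx=4.5,fy=4.5,interpolation=cv2.INTER_CUBIC))
```

```text
green z 0.006343957226243757 ((0.4490717351436615, -0.3718721270561218), (0.10151339322328568, 0.11293976753950119), 58.914817810058594)
n [ 0.29551006 -0.1757142   0.93904117] tilt 0.35096559825740736 az -30.73627801592171 4652 0.0005616598844683891
roller med [nan nan nan] nan ((0.40035349130630493, -0.34228453040122986), (0.023133639246225357, 0.0178080927580595), 59.809295654296875) 255 281 189 209
green x [0.5196 0.5346 0.6207] y [-0.1426 -0.1096 -0.0416] z [0.0046 0.0063 0.0079]
plate x [0.5369 0.5725 0.6192] y [-0.1291 -0.0919 -0.0551] z [0.0659 0.0827 0.0958]
roller x [nan nan nan] y [nan nan nan] z [nan nan nan]
```

View pics/w1c.png

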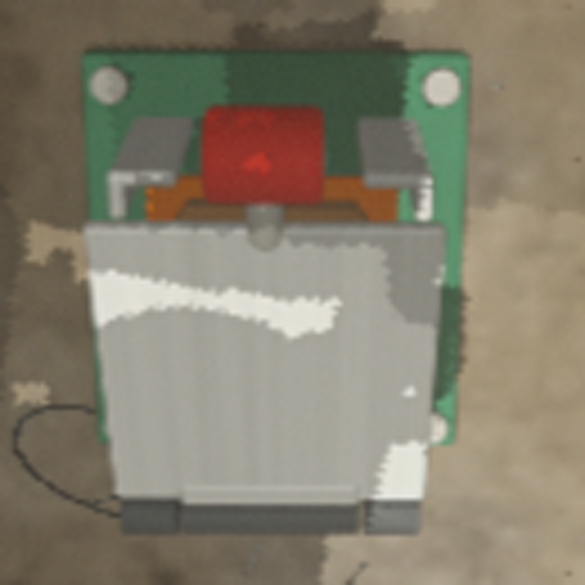

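```bash
cat >> h.py <<'E'
AZ=-30.7;M=np.array([np.cos(np.radians(AZ)),np.sin(np.radians(AZ)),0]);Y=np.array([-M[1],M[0],0])
HX,HB=.6223,-.090
def mag(a,b,z): return a*M+b*Y+np.array([0,0,z])
def rollpos(t): return mag(HX-.11*np.cos(t),HB,.0635+.11*np.sin(t))
E
python3 - <<'E'
from bench import robot
from h import *
s=robot.state();print(rollpos(.35))
print(rel(s,rollpos(.35)+[0,0,.06],down(59.3)))
E
```

```text
[ 0.40028781 -0.34234265  0.10121876]
(array([14.21, -1.15, -0.27]), array([ 0.21, -0.05, -0.05]))
```

Emit:
send_rows(
  rows=[4,-1.1,-0.3,0.2,0,0,1,8,-1.1,-0.3,0.2,0,0,1,11,-1.1,-0.3,0.2,0,0,1,13,-1.1,-0.3,0.2,0,0,1,14.2,-1.1,-0.3,0.2,0,0,1,14.2,-1.1,-0.3,0.2,0,0,1,14.2,-1.1,-0.3,0.2,0,0,1],
)

```text
clock: 3.03
ee_pos: [0.4013, -0.3411, 0.162]
tcp_rot: [0.186, 0.682, -0.186, 0.682]
ft_force: [-0.3, 0.8, -0.0]
opening: 1.0
```

```bash
python3 snap.py wrist w2
```

```text
3.0833 [ 0.40155489 -0.34163716  0.16278829] [-0.727  0.378  1.873  0.     0.889 -1.765]
```

View pics/w2.png

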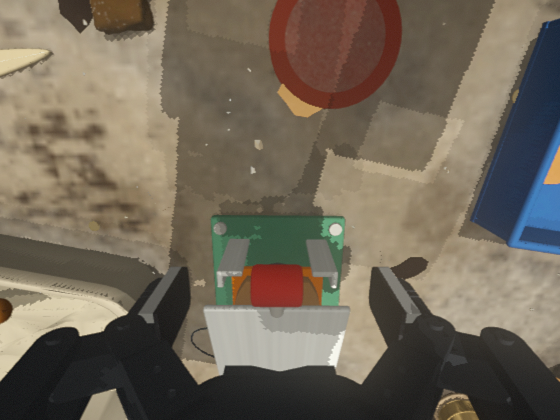

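Emit:
send_rows(
  rows=[0,0,0,0,0,0,0.15,0,0,0,0,0,0,0.15,0,0,0,0,0,0,0.15,0,0,0,0,0,0,0.15,0,0,0,0,0,0,0.15,0,0,0,0,0,0,0.15,0,0,0,0,0,0,0.15,0,0,0,0,0,0,0.15],
  force=30,
)

```text
clock: 3.75
ee_pos: [0.4004, -0.3421, 0.1618]
tcp_rot: [0.187, 0.682, -0.187, 0.682]
ft_force: [-1.1, 0.4, 1.6]
opening: 0.27
```

```bash
python3 snap.py wrist w3
```

```text
3.8 [ 0.40038182 -0.34211053  0.16176347] [-0.729  0.379  1.875  0.     0.888 -1.765]
```

View pics/w3.png

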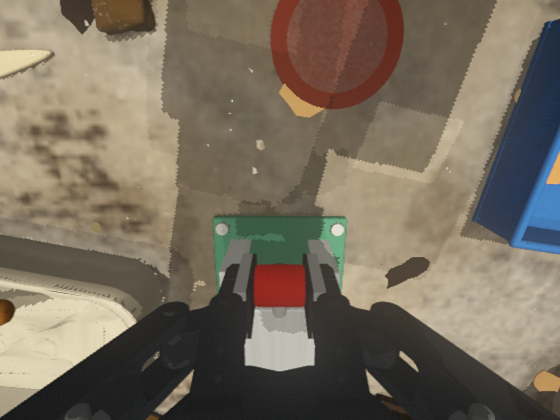

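Roller is gripped (opening 0.27 ≈ 23 mm, roller at 280,285 between the pads). Swing it along the arc.

Emit:
send_rows(
  rows=[-1.5,0,0.7,0,0,0,0.15,-2.9,0,1.6,0,0,0,0.15,-4.1,0,2.7,0,0,0,0.15,-5.2,0,3.9,0,0,0,0.15,-6.0,0,5.3,0,0,0,0.15,-6.7,0,6.9,0,0,0,0.15,-7.1,0,8.5,0,0,0,0.15,-7.2,0,10.1,0,0,0,0.15,-7.1,0,11.8,0,0,0,0.15,-6.9,0,13.0,0,0,0,0.15,-6.7,0,13.6,0,0,0,0.15,-6.7,0,13.6,0,0,0,0.15],
)

```text
clock: 4.8
ee_pos: [0.5186, -0.4128, 0.2286]
tcp_rot: [0.186, 0.681, -0.187, 0.683]
ft_force: [1.6, -4.1, 1.9]
opening: 0.27
```

```bash
python3 snap.py scene s4
```

```text
4.85 [ 0.51809445 -0.41242195  0.22877504] [-6.890e-01  5.050e-01  1.461e+00 -1.000e-03  1.173e+00 -1.725e+00]
```

View pics/s4.png

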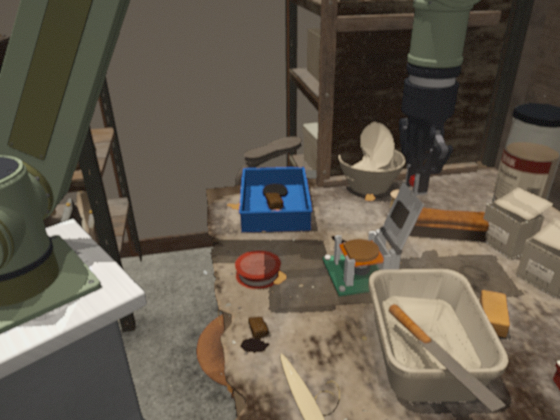

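Emit:
send_rows(
  rows=[0,0,0,0,0,0,1,0,0,0,0,0,0,1,0,0,0,0,0,0,1,0,0,0,0,0,0,1,0,0,0,0,0,0,1,-2,0,0,0,0,0,1,-5,0,0,0,0,0,1,-8,0,-2,0,0,0,1,-8,0,-6,0,0,0,1,-8,0,-9,0,0,0,1,-8,0,-9,0,0,0,1,-8,0,-9,0,0,0,1],
)

```text
clock: 5.85
ee_pos: [0.4389, -0.3646, 0.3093]
tcp_rot: [0.187, 0.682, -0.187, 0.682]
ft_force: [-0.2, -0.6, -0.2]
opening: 0.996
```

```bash
python3 snap.py wrist w5
```

```text
5.9 [ 0.4399299  -0.36535889  0.30920722] [-0.713  0.311  1.564  0.     1.266 -1.75 ]
```

View pics/w5.png

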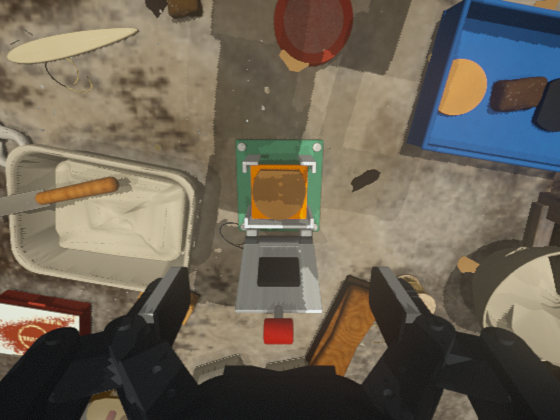

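Run:
```python
from h import *
f=np.load("w5.npz");p=f["p"];P=f["P"]
cv2.imwrite("pics/w5c.png",cv2.resize(p[130:240,225:335,::-1],None,fx=5,fy=5,interpolation=cv2.INTER_CUBIC))
hsv=cv2.cvtColor(p,cv2.COLOR_RGB2HSV);H,S,V=[hsv[...,i].astype(int) for i in range(3)]
yy,xx=np.mgrid[:420,:560];win=lambda x0,x1,y0,y1:(xx>=x0)&(xx<x1)&(yy>=y0)&(yy<y1)
def st(n,m):
    q=P[m];q=q[~np.isnan(q).any(1)];print(n,len(q),"a",np.percentile(q@M,[1,50,99]).round(4),"b",np.percentile(q@Y,[1,50,99]).round(4),"z",np.percentile(q[:,2],[1,50,99]).round(4));return q
w=win(235,325,135,235)
q=st("green",(abs(H-75)<18)&(S>80)&w&(abs(P[...,2]-.006)<.008));print(cv2.minAreaRect(np.float32(q[:,:2])))
q=st("rim",w&(abs(P[...,2]-.060)<.005)&(S<80));print(cv2.minAreaRect(np.float32(q[:,:2])))
st("orange",w&(abs(H-12)<8)&(S>150)&(P[...,2]>.03))
st("lift",w&(abs(P[...,2]-.054)<.004)&(S>100))
st("roller",((H<6)|(H>174))&(S>150)&win(255,300,310,350))
st("plate",(S<40)&win(240,320,245,310)&(P[...,2]>.05)&(P[...,2]<.2))
```

```text
green 2400 a [0.5202 0.5401 0.6212] b [-0.1411 -0.0913 -0.0403] z [0.0046 0.0064 0.0081]
((0.4495616853237152, -0.37235885858535767), (0.10176799446344376, 0.11359306424856186), 59.045555114746094)
rim 646 a [0.5363 0.6068 0.6158] b [-0.1274 -0.0912 -0.0528] z [0.0552 0.0584 0.0633]
((0.44952845573425293, -0.3716585636138916), (0.07495389133691788, 0.08027191460132599), 59.33408737182617)
orange 2691 a [0.5428 0.5693 0.6033] b [-0.1205 -0.0923 -0.06  ] z [0.0427 0.0526 0.0544]
lift 2209 a [0.5472 0.5713 0.6001] b [-0.1171 -0.0901 -0.0631] z [0.0511 0.0529 0.0546]
roller 711 a [0.6467 0.6512 0.6632] b [-0.1018 -0.0907 -0.0797] z [0.1646 0.1743 0.1773]
plate 3914 a [0.6243 0.6408 0.6495] b [-0.127  -0.09   -0.0537] z [0.0723 0.1243 0.149 ]
```

View pics/w5c.png

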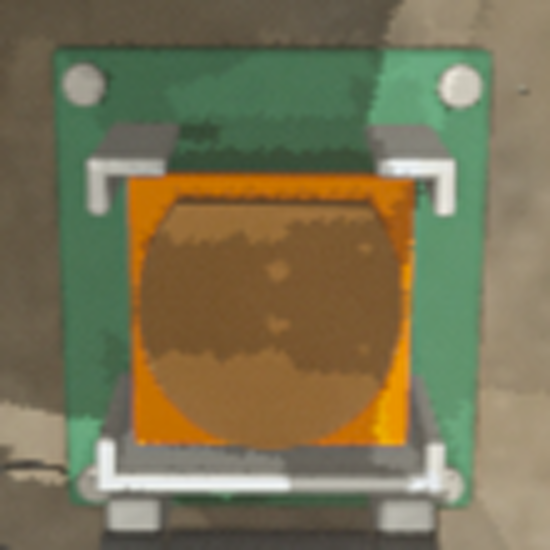

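Run:
```python
from h import *
for n,tz,boxes in(("w5",.3092,[(150,195,260,320),(365,410,260,320)]),("w3",.1618,[(215,252,235,300),(308,345,235,300)])):
    P=np.load(n+".npz")["P"]
    for x0,x1,y0,y1 in boxes:
        q=P[y0:y1,x0:x1].reshape(-1,3);q=q[~np.isnan(q).any(1)];h=tz-q[:,2];q=h[(h<.085)]
        print(n,np.histogram(q,bins=np.arange(.03,.09,.004)))
```

```text
w5 (array([193, 214, 221, 234, 263, 231, 175,  67,   0,   0,   0,   0,   0,
         0]), array([0.03 , 0.034, 0.038, 0.042, 0.046, 0.05 , 0.054, 0.058, 0.062,
       0.066, 0.07 , 0.074, 0.078, 0.082, 0.086]))
w5 (array([195, 217, 208, 243, 263, 235, 168,  72,   0,   0,   0,   0,   0,
         0]), array([0.03 , 0.034, 0.038, 0.042, 0.046, 0.05 , 0.054, 0.058, 0.062,
       0.066, 0.07 , 0.074, 0.078, 0.082, 0.086]))
w3 (array([108, 139, 108, 145, 146, 134, 106, 112,  80,  51,   0,   0,   0,
         0]), array([0.03 , 0.034, 0.038, 0.042, 0.046, 0.05 , 0.054, 0.058, 0.062,
       0.066, 0.07 , 0.074, 0.078, 0.082, 0.086]))
w3 (array([101, 142, 104, 153, 143, 125, 116, 101,  88,  46,   3,   0,   0,
         0]), array([0.03 , 0.034, 0.038, 0.042, 0.046, 0.05 , 0.054, 0.058, 0.062,
       0.066, 0.07 , 0.074, 0.078, 0.082, 0.086]))
```

Run:
```python
from h import *
from bench import robot
p=cv2.imread("pics/s4.png");cv2.imwrite("pics/s4c.png",cv2.resize(p[40:220,360:500],None,fx=4,fy=3.3,interpolation=cv2.INTER_CUBIC))
s=dict(ee_pos=np.array([.5181,-.4124,.2288]),tcp_rot=np.array([.186,.681,-.187,.683]))
R0=R.from_quat(s["tcp_rot"]).as_matrix();o=s["ee_pos"]+R0@np.array([-.0684,0,-.0798])
c=robot.calibration("scene");print("cam px",proj(c,o),"tcp px",proj(c,s["ee_pos"]))
```

```text
cam px [[376.10960335 106.68531983]] tcp px [[421.61556083 146.7150808 ]]
```

View pics/s4c.png

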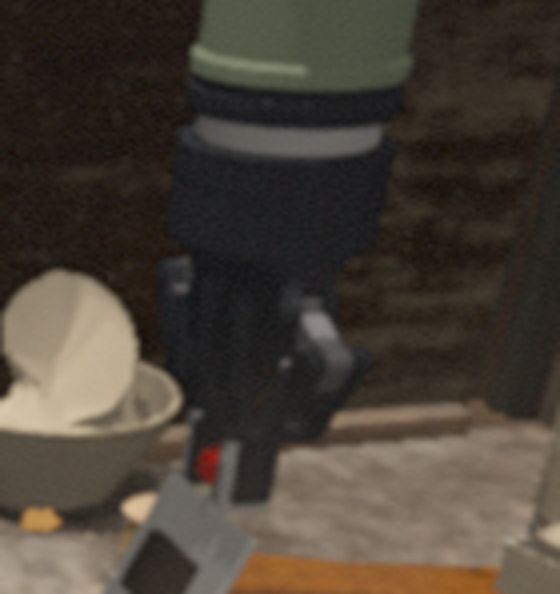

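Emit:
send_rows(
  rows=[0,2,-1,7,0,0,1,0,4,-2,14,0,0,1,0,6,-3,21,0,0,1,0,8,-4,28,0,0,1,0,10,-5,35,0,0,1,0,12,-6,42,0,0,1,0,14,-7,49,0,0,1,0,16,-8,56,0,0,1,0,18,-9,63,0,0,1,0,20,-10,70,0,0,1,0,22,-10,77,0,0,1,0,22,-10,84,0,0,1],
)

```text
clock: 6.9
ee_pos: [0.4684, -0.1229, 0.3086]
tcp_rot: [0.596, 0.381, -0.595, 0.381]
ft_force: [0.5, -0.2, 1.9]
opening: 1.002
```

Emit:
send_rows(
  rows=[0,0,0,7,0,0,1,0,0,0,14.3,0,0,1,0,0,0,14.3,0,0,1,0,0,0,14.3,0,0,1],
)

```text
clock: 7.23
ee_pos: [0.467, -0.1253, 0.3085]
tcp_rot: [0.638, 0.306, -0.637, 0.306]
ft_force: [0.4, -0.8, -0.3]
opening: 0.999
```

```bash
python3 snap.py wrist w6
```

```text
7.2833 [ 0.46680648 -0.12538625  0.30845347] [-0.286  0.172  1.756  0.     1.214  0.39 ]
```

View pics/w6.png

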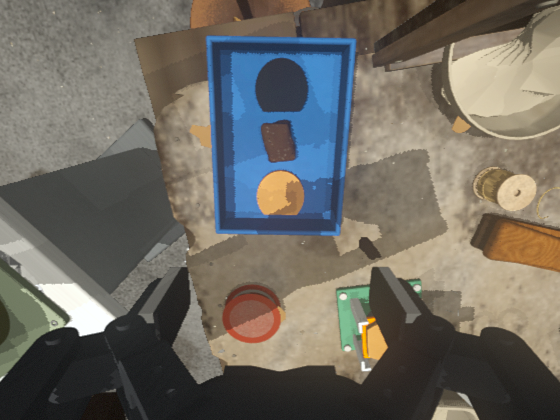

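Run:
```python
from h import *
f=np.load("w6.npz");p=f["p"];P=f["P"];c={k:f[k] for k in("mtx","rvec","tvec")}
cv2.imwrite("pics/w6c.png",cv2.resize(p[30:245,195:365,::-1],None,fx=3.2,fy=2.75,interpolation=cv2.INTER_CUBIC))
hsv=cv2.cvtColor(p,cv2.COLOR_RGB2HSV);H,S,V=[hsv[...,i].astype(int) for i in range(3)]
yy,xx=np.mgrid[:420,:560];w=(xx>240)&(xx<320)&(yy>160)&(yy<225)
m=(w&(H<25)&(S>90)&(abs(P[...,2]-.012)<.008)).astype(np.uint8);m=cv2.morphologyEx(m,cv2.MORPH_CLOSE,np.ones((5,5)))
k,_=cv2.findContours(m,cv2.RETR_EXTERNAL,cv2.CHAIN_APPROX_NONE);k=max(k,key=cv2.contourArea)
W=onz(c,k[:,0],.012);print("z",np.nanmedian(P[...,2][m>0]),"lift",cv2.minAreaRect(np.float32(W[:,:2])))
q=P[m>0];q=q[~np.isnan(q).any(1)];print(cv2.minAreaRect(np.float32(q[:,:2])))
x,y,ww,hh=cv2.boundingRect(k);print(x,y,ww,hh)
b=(abs(H-108)<12)&(S>130)&(abs(P[...,2]-.045)<.006)&(xx>190)&(xx<370)&(yy<245);q=P[b];print("rim",len(q),np.median(q[:,2]),cv2.minAreaRect(np.float32(q[:,:2])))
# straight edge: bottom points
kk=k[:,0];bot=kk[kk[:,1]>=y+hh-4];print(bot[:,0].min(),bot[:,0].max())
Wb=onz(c,bot,.012);vx=cv2.fitLine(np.float32(Wb[:,:2]),cv2.DIST_HUBER,0,.01,.01).ravel();print("edge az",np.degrees(np.arctan2(vx[1],vx[0])),vx[2:])
```

```text
z 0.011027466196326108 lift ((0.45468103885650635, -0.14115485548973083), (0.053936559706926346, 0.05616287142038345), 51.2576789855957)
((0.45452627539634705, -0.14145028591156006), (0.054374147206544876, 0.05644642934203148), 50.84716796875)
257 171 47 44
rim 3309 0.04596621411977375 ((0.4926512539386749, -0.0923938900232315), (0.20225466787815094, 0.14298903942108154), 50.42034149169922)
262 298
edge az -41.220566 [ 0.43900374 -0.16248043]
```

View pics/w6c.png

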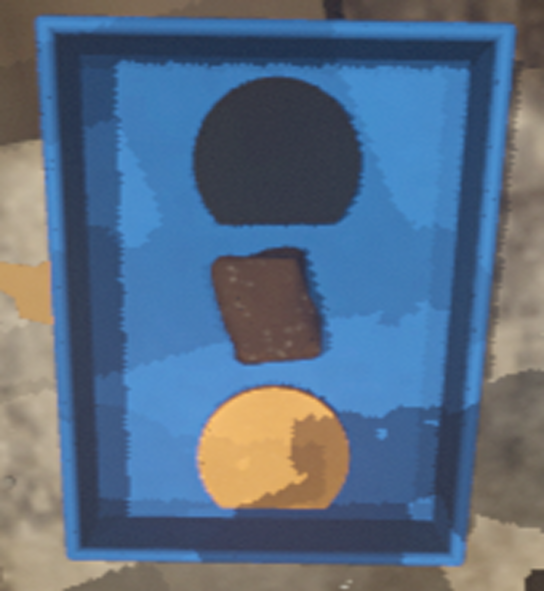

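Run:
```python
from bench import robot
from h import *
s=robot.state()
print(rel(s,(.4546,-.1413,.0705),down(-39.5)))
```

```text
(array([23.8 ,  0.05,  2.01]), array([ 0.75, -0.01,  0.01]))
```

Emit:
send_rows(
  rows=[4,0,1,0.7,0,0,0.85,8,0,2,0.7,0,0,0.85,12,0,2,0.7,0,0,0.85,15.5,0,2,0.7,0,0,0.85,18.5,0,2,0.7,0,0,0.85,20.5,0,2,0.7,0,0,0.85,22,0,2,0.7,0,0,0.85,23,0,2,0.7,0,0,0.85,23.4,0,2,0.7,0,0,0.85,23.4,0,2,0.7,0,0,0.85,23.4,0,2,0.7,0,0,0.85],
)

```text
clock: 8.2
ee_pos: [0.454, -0.141, 0.0749]
tcp_rot: [0.64, 0.301, -0.64, 0.301]
ft_force: [0.2, 0.5, -0.3]
opening: 0.851
```

```bash
python3 snap.py wrist w7
python3 - <<'E'
from h import *
P=np.load("w7.npz")["P"];from bench import robot;tz=robot.state()["ee_pos"][2]
h=tz-P[200:330,:,2];
for x0,x1 in((140,250),(310,420)):
    q=P[220:340,x0:x1].reshape(-1,3);q=q[~np.isnan(q).any(1)];z=q[:,2];print(np.histogram(z,bins=np.arange(-.002,.05,.004)))
E
```

```text
8.25 [ 0.45411688 -0.1410117   0.07527311] [-0.325  0.442  2.08   0.     0.618  0.365]
(array([1185, 5652,  662, 2089,  208,  218,  236,  254,  280,  311,  329,
        262]), array([-0.002,  0.002,  0.006,  0.01 ,  0.014,  0.018,  0.022,  0.026,
        0.03 ,  0.034,  0.038,  0.042,  0.046]))
(array([1092, 4920,  757, 2690,  306,  229,  243,  269,  277,  314,  321,
        266]), array([-0.002,  0.002,  0.006,  0.01 ,  0.014,  0.018,  0.022,  0.026,
        0.03 ,  0.034,  0.038,  0.042,  0.046]))
```

View pics/w7.png

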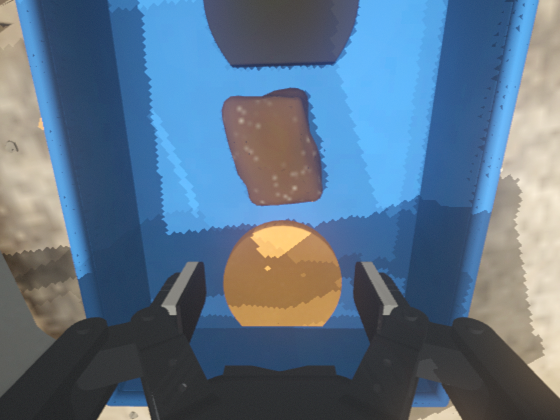

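Emit:
send_rows(
  rows=[0.4,0,0,0,0,0,0.85,0.4,0,0,0,0,0,0.85,0.4,0,0,0,0,0,0.55,0.4,0,0,0,0,0,0.55,0.4,0,0,0,0,0,0.55,0.4,0,0,0,0,0,0.55,0.4,0,0,0,0,0,0.55,0.4,0,0,0,0,0,0.55],
  force=30,
)

```text
clock: 8.92
ee_pos: [0.4544, -0.1411, 0.0725]
tcp_rot: [0.641, 0.3, -0.639, 0.302]
ft_force: [-1.2, 0.6, 13.4]
opening: 0.65
```

```bash
python3 snap.py wrist w8
```

```text
8.9667 [ 0.45440509 -0.14112759  0.07255063] [-0.325  0.447  2.082  0.     0.609  0.366]
```

View pics/w8.png

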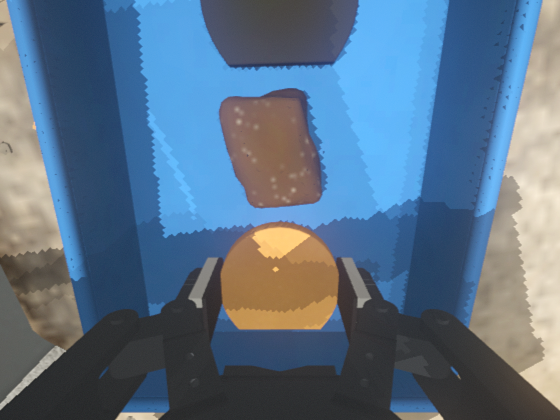

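Emit:
send_rows(
  rows=[-0.5,0,0,0,0,0,0.5,-1,0,0,0,0,0,0.5,-2,0,0,0,0,0,0.5,-4,0,0,0,0,0,0.5,-7,0,0,0,0,0,0.5,-10,0,0,0,0,0,0.5,-13,0,0,0,0,0,0.5,-15,0,0,0,0,0,0.5,-15,0,0,0,0,0,0.5,-15,0,0,0,0,0,0.5],
)

```text
clock: 9.8
ee_pos: [0.4536, -0.1408, 0.2216]
tcp_rot: [0.641, 0.3, -0.639, 0.302]
ft_force: [-0.4, -0.1, -0.7]
opening: 0.65
```

```bash
python3 snap.py wrist w9
```

```text
9.85 [ 0.45292492 -0.14059928  0.22031667] [-0.325  0.237  1.913  0.     0.992  0.366]
```

View pics/w9.png

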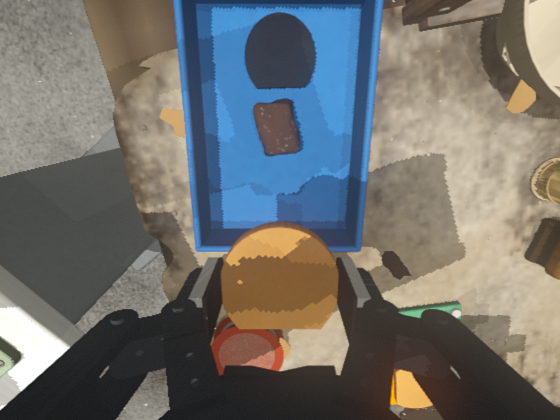

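```bash
cat > lift.py <<'E'
import sys
from h import *
def liftpose(name,pos,quat,y0=215,y1=335,x0=215,x1=345):
    f=np.load(name+".npz");p=f["p"];P=f["P"]
    hsv=cv2.cvtColor(p,cv2.COLOR_RGB2HSV);H,S=hsv[...,0].astype(int),hsv[...,1].astype(int)
    R0=R.from_quat(quat).as_matrix();T=(P-pos)@R0
    yy,xx=np.mgrid[:420,:560]
    m=(H<25)&(S>90)&(T[...,0]>.04)&(T[...,0]<.085)&(xx>x0)&(xx<x1)&(yy>y0)&(yy<y1)
    q=T[m];u,s,vt=np.linalg.svd(q-q.mean(0),full_matrices=False);n=vt[2]*np.sign(vt[2][0])
    print("n pts",len(q),"tool-x med",np.median(q[:,0]),"y",np.percentile(q[:,1],[0.5,99.5]),"z",np.percentile(q[:,2],[.5,99.5]),"normal",n.round(3),cv2.minAreaRect(np.float32(q[:,1:])))
E
python3 - <<'E'
from bench import robot
from lift import *
s=robot.state();liftpose("w9",s["ee_pos"],s["tcp_rot"])
E
```

```text
n pts 10587 tool-x med 0.06022844948231765 y [-0.02722625  0.02775745] z [-0.0279492   0.02602433] normal [1.    0.003 0.015] ((0.00039680302143096924, -0.000751882791519165), (0.055709049105644226, 0.05603625252842903), 89.87517547607422)
```

Emit:
send_rows(
  rows=[-1,1,1.4,6.8,0,0,0.5,-2,2,2.8,13.6,0,0,0.5,-2,3.2,4.2,20.4,0,0,0.5,-2,4.4,5.7,27.2,0,0,0.5,-2,5.6,7.2,34,0,0,0.5,-2,6.8,8.7,40.8,0,0,0.5,-2,8,10.2,47.6,0,0,0.5,-2,9.2,11.7,54.4,0,0,0.5,-2,10.4,13.3,61.2,0,0,0.5,-2,11.6,14.9,68,0,0,0.5,-2,12.8,16.5,74.8,0,0,0.5,-2,14,18,81.2,0,0,0.5],
)

```text
clock: 10.85
ee_pos: [0.4456, -0.3692, 0.2381]
tcp_rot: [-0.68, 0.189, 0.683, 0.191]
ft_force: [0.3, 0.5, -0.1]
opening: 0.651
```

Emit:
send_rows(
  rows=[0,0,0,0,0,0,0.5,0,0,0,0,0,0,0.5],
)

```text
clock: 11.02
ee_pos: [0.4458, -0.3688, 0.2384]
tcp_rot: [-0.68, 0.187, 0.683, 0.189]
ft_force: [0.1, -0.2, -0.6]
opening: 0.651
```

```bash
python3 snap.py wrist w10
python3 - <<'E'
from bench import robot
from lift import *
s=robot.state();liftpose("w10",s["ee_pos"],s["tcp_rot"]);print(s["opening"],s["ee_pos"],s["ee_pos"]@M,s["ee_pos"]@Y)
print(rel(s,mag(.573,-.0903,.15),down(-120.7)))
E
```

```text
11.0667 [ 0.4458768  -0.3680333   0.23877946] [-7.100e-01  3.740e-01  1.654e+00  1.000e-03  1.118e+00  1.397e+00]
n pts 10747 tool-x med 0.061916971825964236 y [-0.02656378  0.0288578 ] z [-0.02771719  0.02631839] normal [1.    0.004 0.022] ((0.001142280176281929, -0.0004983711987733841), (0.05640174448490143, 0.0557231642305851), 0.4070756435394287)
0.6546873165339026 [ 0.4458768  -0.3680333   0.23877946] 0.5712849740877873 -0.0888150291218621
(array([ 8.88,  0.16, -0.21]), array([-0.06,  0.23,  0.07]))
```

View pics/w10.png

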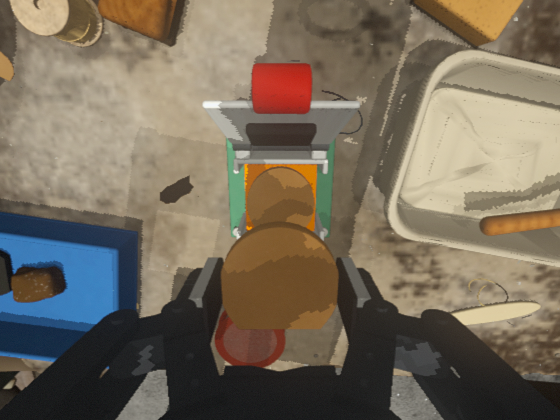

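Emit:
send_rows(
  rows=[3,0.1,-0.2,0,0,0,0.5,6,0.1,-0.2,0,0,0,0.5,8,0.1,-0.2,0,0,0,0.5,9.5,0.1,-0.2,0,0,0,0.5,10.4,0.1,-0.2,0,0,0,0.5,11,0.1,-0.2,0,0,0,0.5,11.4,0.1,-0.2,0,0,0,0.5,11.4,0.1,-0.2,0,0,0,0.5,11.4,0.1,-0.2,0,0,0,0.5],
)

```text
clock: 11.82
ee_pos: [0.4481, -0.3707, 0.1273]
tcp_rot: [0.682, -0.188, -0.681, -0.188]
ft_force: [-0.1, -1.2, -0.6]
opening: 0.65
```

```bash
python3 snap.py wrist w11;python3 snap.py scene s11
python3 - <<'E'
import cv2
p=cv2.imread("pics/s11.png");cv2.imwrite("pics/s11c.png",cv2.resize(p[180:310,300:440],None,fx=4.5,fy=4.5,interpolation=cv2.INTER_CUBIC))
E
```

```text
11.8667 [ 0.44814203 -0.37080653  0.12752679] [-0.711  0.491  1.782  0.     0.866  1.397]
11.9167 [ 0.44812254 -0.37086918  0.12759614] [-0.711  0.491  1.782  0.     0.866  1.397]
```

View pics/w11.png

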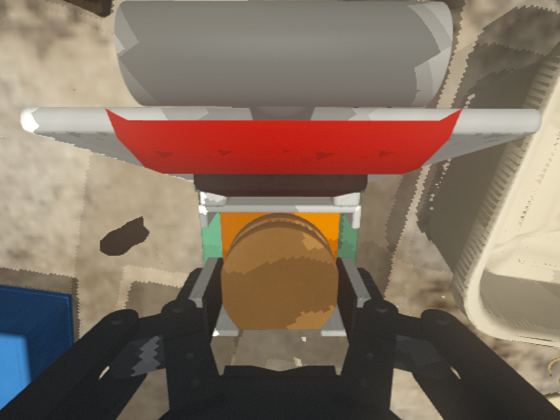

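View pics/s11c.png

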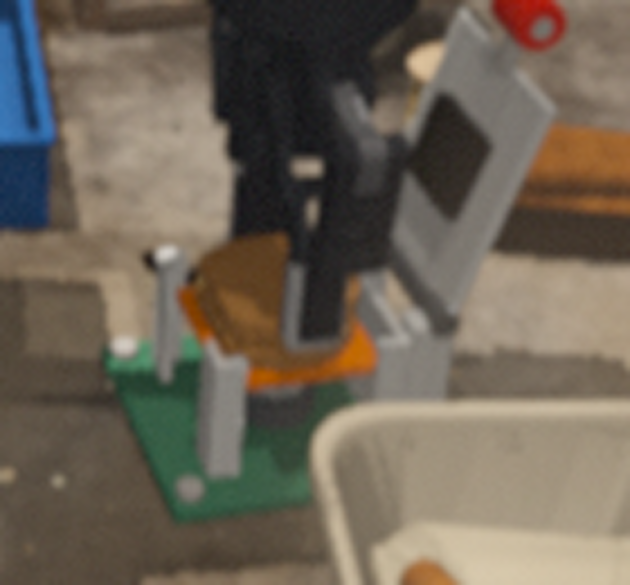

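Emit:
send_rows(
  rows=[0.2,0,0.1,0,0,0,0.5,0.4,0,0.1,0,0,0,0.5,0.5,0,0.1,0,0,0,0.5,0.5,0,0.1,0,0,0,0.5,0.5,0,0.1,0,0,0,0.5],
)

```text
clock: 12.33
ee_pos: [0.4469, -0.3702, 0.1218]
tcp_rot: [0.682, -0.188, -0.682, -0.188]
ft_force: [-0.3, 0.0, 1.5]
opening: 0.652
```

Emit:
send_rows(
  rows=[0,0,0,0,0,0,0.72,0,0,0,0,0,0,0.8,0,0,0,0,0,0,0.85,0,0,0,0,0,0,0.85,0,0,0,0,0,0,0.85,-1,0,0,0,0,0,0.85,-3,0,0,0,0,0,0.85,-6,0,0.5,0,0,0,0.85,-9,0,1,0,0,0,0.85,-12,0,1.5,0,0,0,0.85,-14,0,1.5,0,0,0,0.85,-14,0,1.5,0,0,0,0.85],
)

```text
clock: 13.33
ee_pos: [0.4353, -0.3636, 0.2677]
tcp_rot: [0.685, -0.19, -0.678, -0.186]
ft_force: [0.5, -0.2, -0.2]
opening: 0.853
```

```bash
python3 snap.py wrist w12;python3 snap.py scene s12
python3 - <<'E'
import cv2,numpy as np
p=cv2.imread("pics/s12.png");q=cv2.imread("pics/w12.png")
a=cv2.resize(p[180:310,300:440],None,fx=2.8,fy=2.8,interpolation=cv2.INTER_CUBIC)
cv2.imwrite("pics/s12c.png",a)
from h import *
P=np.load("w12.npz")["P"];T=np.stack([P@M,P@Y,P[...,2]],-1)
m=(abs(T[...,0]-.573)<.035)&(abs(T[...,1]+.09)<.036)&(T[...,2]>.03)&(T[...,2]<.075)
h=cv2.cvtColor(q,cv2.COLOR_BGR2HSV);m&=(h[...,0]<25)&(h[...,1]>80)
t=T[m];print(len(t),np.histogram(t[:,2],bins=np.arange(.036,.072,.003)))
u=t[t[:,2]>.058];print(u.min(0),u.max(0),np.median(u,0));_,_,vt=np.linalg.svd(u-u.mean(0),full_matrices=False);print(vt[2])
E
```

```text
13.3833 [ 0.43465423 -0.36301466  0.26498496] [-0.716  0.331  1.65   0.     1.154  1.393]
13.4333 [ 0.43401958 -0.36244701  0.26289541] [-0.716  0.333  1.653  0.     1.154  1.393]
4203 (array([   8,    1,  669,  202,   20,  110,   23,   66, 3068,   33,    0]), array([0.036, 0.039, 0.042, 0.045, 0.048, 0.051, 0.054, 0.057, 0.06 ,
       0.063, 0.066, 0.069]))
[ 0.54540849 -0.11940568  0.05815085] [ 0.60082503 -0.06174745  0.06432378] [ 0.57194409 -0.0909407   0.06144542]
[-5.22573726e-04  3.39299847e-04  9.99999806e-01]
```

View pics/w12.png

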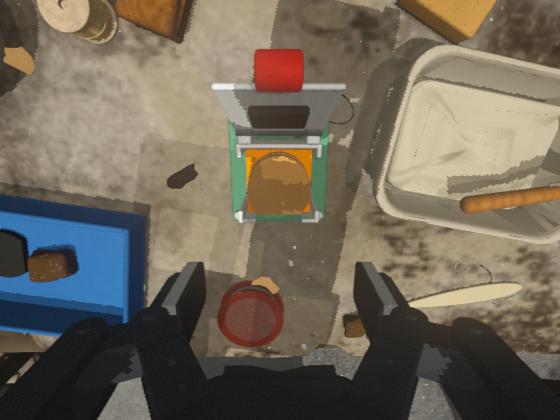

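View pics/s12c.png

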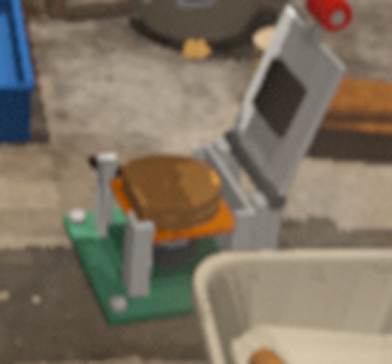

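Run:
```python
from bench import robot
from h import *
s=robot.state();print(s["ee_pos"]);r=rollpos(1.86)
print(r,rel(s,[r[0],r[1],.229],down(-120.7)))
f=np.load("w12.npz");P=f["P"];p=f["p"];h=cv2.cvtColor(p,cv2.COLOR_RGB2HSV)
yy,xx=np.mgrid[:420,:560]
m=((h[...,0]<6)|(h[...,0]>174))&(h[...,1]>150)&(xx>245)&(xx<315)&(yy>40)&(yy<95);q=P[m];q=q[~np.isnan(q).any(1)]
for v in(M,Y,np.array([0,0,1.])):print(np.percentile(q@v,[1,50,99]).round(4))
```

```text
[ 0.43401958 -0.36244701  0.26289541]
[ 0.51611146 -0.4111137   0.16893184] (array([ 3.41, -0.03, -9.54]), array([-0.12, -0.13, -0.02]))
[0.6475 0.6564 0.6664]
[-0.1021 -0.091  -0.0795]
[0.1679 0.1751 0.1776]
```

Emit:
send_rows(
  rows=[-1.5,0,-2,0,0,0,0.85,-2,0,-5,0,0,0,0.85,-2,0,-8,0,0,0,0.85,-2,0,-9.8,0,0,0,0.85,-1,0,-9.8,0,0,0,0.85,1,0,-9.8,0,0,0,0.85,2.5,0,-9.8,0,0,0,0.85,3.5,0,-9.8,0,0,0,0.85,3.5,0,-9.8,0,0,0,0.85,3.5,0,-9.8,0,0,0,0.85],
)

```text
clock: 14.27
ee_pos: [0.5174, -0.4121, 0.2255]
tcp_rot: [-0.681, 0.188, 0.683, 0.188]
ft_force: [0.1, 0.7, 0.1]
opening: 0.85
```

```bash
python3 snap.py wrist w13
python3 - <<'E'
from bench import robot
from h import *
s=robot.state();print(s["ee_pos"]@M,s["ee_pos"]@Y,s["ft_force"])
E
```

```text
14.3167 [ 0.51789732 -0.41251478  0.22671554] [-0.69   0.507  1.462  0.     1.172  1.419]
0.6559216874577131 -0.09029296397059627 [-0.2899493  -0.17703514 -0.35562213]
```

View pics/w13.png

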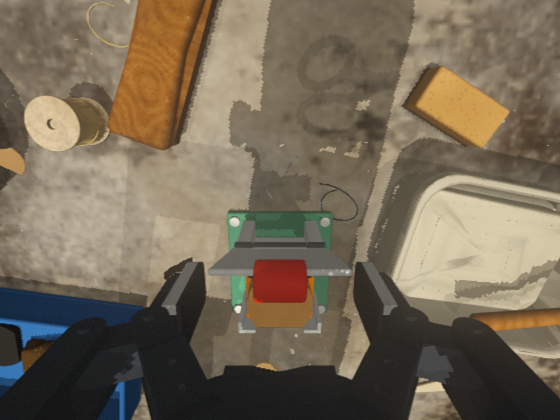

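Emit:
send_rows(
  rows=[0,0,0,0,0,0,0.15,0,0,0,0,0,0,0.15,0,0,0,0,0,0,0.15,0,0,0,0,0,0,0.15,0,0,0,0,0,0,0.15,0,0,0,0,0,0,0.15,0,0,0,0,0,0,0.15],
  force=40,
)

```text
clock: 14.9
ee_pos: [0.5183, -0.4128, 0.2274]
tcp_rot: [0.682, -0.188, -0.681, -0.188]
ft_force: [-1.3, 1.0, 3.4]
opening: 0.269
```

Emit:
send_rows(
  rows=[-0.4,0,1.4,0,0,0,0.15,-0.5,0,3.1,0,0,0,0.15,-0.5,0,4.7,0,0,0,0.15,-0.1,0,6.3,0,0,0,0.15,0.4,0,7.9,0,0,0,0.15,1.2,0,9.3,0,0,0,0.15,2.2,0,10.7,0,0,0,0.15,3.4,0,11.8,0,0,0,0.15,4.7,0,12.8,0,0,0,0.15,6.2,0,13.5,0,0,0,0.15,7.7,0,14.1,0,0,0,0.15,7.7,0,14.1,0,0,0,0.15],
)

```text
clock: 15.9
ee_pos: [0.3973, -0.3403, 0.1478]
tcp_rot: [0.682, -0.188, -0.681, -0.188]
ft_force: [4.4, -1.2, -3.5]
opening: 0.273
```

```bash
python3 snap.py scene s14
python3 - <<'E'
from bench import robot
from h import *
s=robot.state();print(s["ee_pos"]@M,s["ee_pos"]@Y,s["ee_pos"][2],s["ft_force"],s["opening"])
p=cv2.imread("pics/s14.png");cv2.imwrite("pics/s14c.png",cv2.resize(p[180:310,300:440],None,fx=4,fy=4,interpolation=cv2.INTER_CUBIC))
E
```

```text
15.95 [ 0.39746192 -0.34045396  0.14857753] [-7.310e-01  3.910e-01  1.898e+00  1.000e-03  8.520e-01  1.378e+00]
0.5155748924491108 -0.08981874789438239 0.14857753484744232 [ 3.56900555 -1.07764388 -2.52555712] 0.27102431221455403
```

View pics/s14c.png

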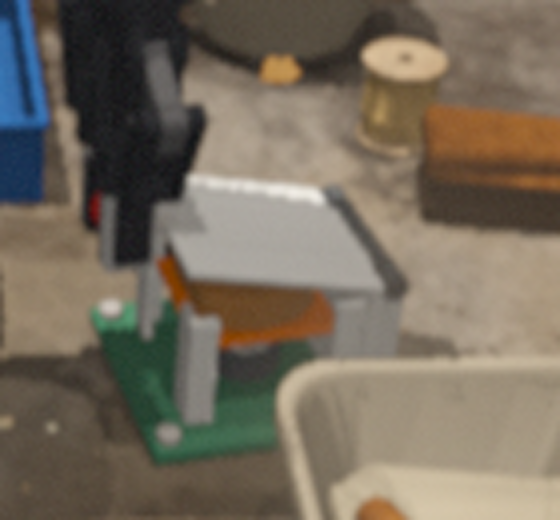

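Emit:
send_rows(
  rows=[0.6,0,0.1,0,0,0,0.15,1.2,0,0.2,0,0,0,0.15,1.7,0,0.3,0,0,0,0.15,2.1,0,0.3,0,0,0,0.15,2.4,0,0.3,0,0,0,0.15,2.7,0,0.3,0,0,0,0.15,2.9,0,0.3,0,0,0,0.15,2.9,0,0.3,0,0,0,0.15],
)

```text
clock: 16.62
ee_pos: [0.3948, -0.339, 0.1222]
tcp_rot: [0.682, -0.188, -0.681, -0.188]
ft_force: [0.5, 3.6, 14.1]
opening: 0.269
```

```bash
python3 snap.py scene s15
python3 - <<'E'
from bench import robot
from h import *
s=robot.state();print(s["ee_pos"]@M,s["ee_pos"]@Y,s["ee_pos"][2],s["ft_force"],s["opening"])
p=cv2.imread("pics/s15.png");cv2.imwrite("pics/s15c.png",cv2.resize(p[180:310,300:440],None,fx=4,fy=4,interpolation=cv2.INTER_CUBIC))
E
```

```text
16.6667 [ 0.39483281 -0.33896651  0.12217362] [-7.320e-01  4.220e-01  1.933e+00  1.000e-03  7.860e-01  1.377e+00]
0.5125548432552792 -0.08988202869978229 0.12217362148209958 [ 0.78792318  3.26450163 13.22617363] 0.2721242929364755
```

View pics/s15c.png

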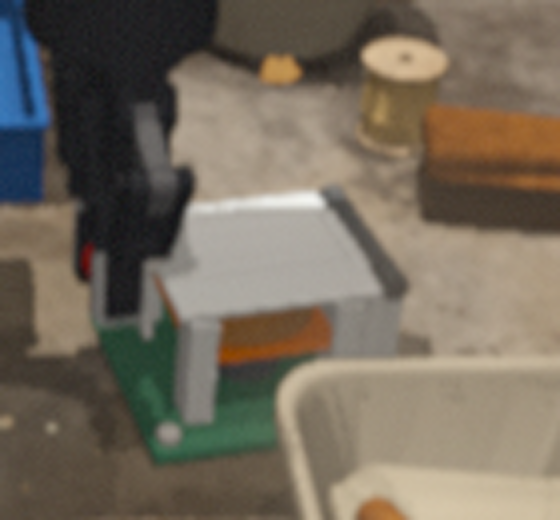

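Emit:
send_rows(
  rows=[0,0,0,0,0,0,0.6,0,0,0,0,0,0,0.8,0,0,0,0,0,0,0.8,0,0,0,0,0,0,0.8,0,0,0,0,0,0,0.8,-1,0,0,0,0,0,0.8,-3,0,0,0,0,0,0.8,-6,0,0,0,0,0,0.8,-10,0,0,0,0,0,0.8,-13,0,0,0,0,0,0.8,-16,0,3,0,0,0,0.8,-16,0,3,0,0,0,0.8],
)

```text
clock: 17.67
ee_pos: [0.3676, -0.323, 0.2869]
tcp_rot: [0.684, -0.189, -0.679, -0.187]
ft_force: [-0.4, 0.1, -0.3]
opening: 0.799
```

Emit:
send_rows(
  rows=[0,0,2,0,0,0,0.8,0,0,2,0,0,0,0.8],
)

```text
clock: 17.83
ee_pos: [0.3492, -0.3116, 0.2812]
tcp_rot: [-0.681, 0.188, 0.682, 0.188]
ft_force: [-1.0, 1.3, -0.2]
opening: 0.803
```

```bash
python3 snap.py scene s16;python3 snap.py wrist w16;python3 snap.py top t16
python3 - <<'E'
from bench import robot
from h import *
for n in("t16","w16"):
    f=np.load(n+".npz");P=f["P"];p=f["p"];h=cv2.cvtColor(p,cv2.COLOR_RGB2HSV)
    T=np.stack([P@M,P@Y,P[...,2]],-1)
    m=(abs(T[...,0]-.58)<.03)&(abs(T[...,1]+.09)<.03)&(T[...,2]>.05)&(T[...,2]<.12)
    q=T[m]
    if len(q)<50: print(n,len(q));continue
    A=np.c_[q[:,:2],np.ones(len(q))];k=np.linalg.lstsq(A,q[:,2],rcond=None)[0];print(n,"slope along a (=-tan lid)",k[0],k[1],"z",np.median(q[:,2]))
p=cv2.imread("pics/s16.png");cv2.imwrite("pics/s16c.png",cv2.resize(p[160:310,220:440],None,fx=3.6,fy=3.6,interpolation=cv2.INTER_CUBIC))
E
```

```text
17.8833 [ 0.35049807 -0.31246876  0.28096147] [-0.753  0.171  1.829  0.     1.141  1.356]
17.9333 [ 0.35130251 -0.31306609  0.28075041] [-0.752  0.173  1.828  0.     1.14   1.357]
17.9833 [ 0.35178561 -0.31339996  0.28057393] [-0.752  0.174  1.827  0.     1.14   1.357]
t16 0
w16 slope along a (=-tan lid) -0.001275256928717994 -0.0011393973400556923 z 0.06399634676675323
```

View pics/s16c.png

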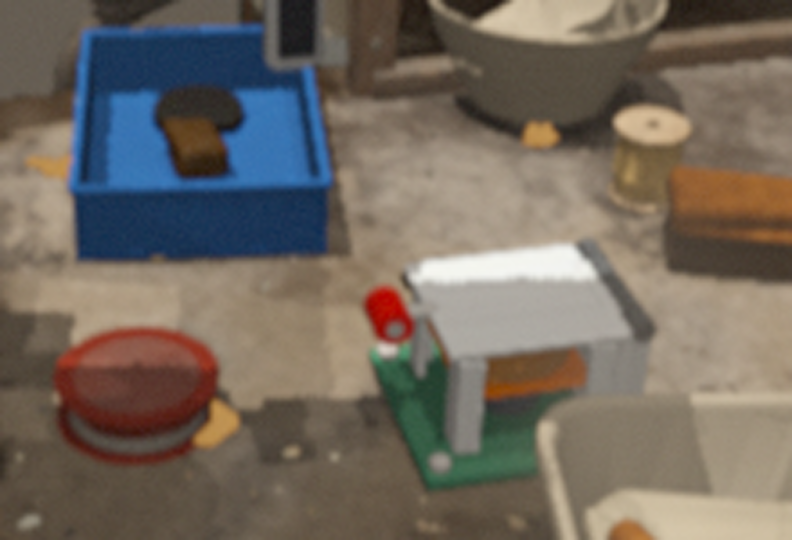

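View pics/t16.png

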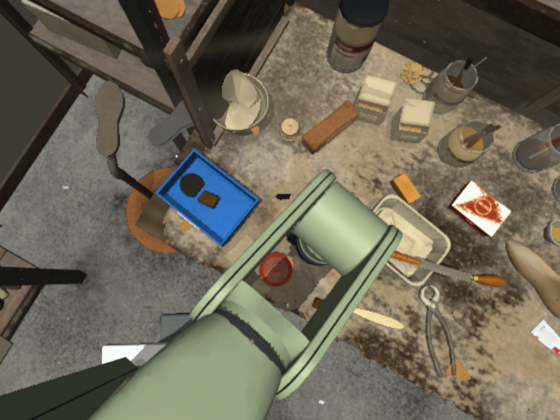

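```bash
python3 -c "
from bench import robot
print(robot.sign_off(), robot.state()['clock'])"
```

```text
the job is handed in; nothing more can be done
the job is handed in; nothing more can be done
```

The job is done and handed in at about 18 s of the 72 s allowed. I swung the lid open to about 1.88 rad and took only the tan lift from the bin. I laid it on the loaded one with the rounded edge towards the hinge on both, then swung the lid shut by its roller.

- **Lift placing:** before the lid closed, the placed lift lay level. Its top was at about 61.5 mm (62 expected) and it was centred in the well to about 1 mm.
- **Lid:** after I let go and backed off, the lid plane measured about 0.001 rad and had stayed shut. The roller had pushed back with about 13 N when I pressed it to the stop.
- **Everything else:** the black lift and the wax are still in the bin, and the spool and tin are at the same pixels as at the start.
- **Failed or not checked:** the top camera could not confirm the lid because the arm blocked its view, so that check rests on the wrist depth and scene images. I did not measure the follower's travel. While I gripped the lift, the fingertips pressed on the bin floor with about 13 N. The jaws read 55 mm on the lift instead of 58 mm, but it held firmly.

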